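# Refit the juicing cone and cover the citrus juicer

### The arm

A 6-joint arm with a two-finger parallel gripper is mounted at the origin on the work surface. World frame = base frame: x ahead of the robot, y to its left, z up, the work surface at z = 0. Lengths are in mm, angles in degrees, forces in N, time in s.
With the tool pointing down it reaches from about 350 to 850 mm from the base axis. Payload 8.1 kg.
Tool frame: the origin (TCP) lies between the finger pads; the fingertips stand 17 mm ahead of it and the grasp point (between the pads) lies 2 mm behind it; z points along the fingers, y is the line along which they close (so a half turn about z gives the same grasp; the last joint's range is limited). The gripper opens to 85 mm and grips with 20 to 120 N. Pads are 22 mm wide; open, the fingers measure 114 mm over their backs; the gripper's body (76 mm by 85 mm) begins 54 mm behind the grasp point. The pads swing forward as they close: fully open they stand 13 mm farther back than shut.
Start: joints at [-78.232, 7.471, 85.268, -0, 87.261, -4.893], TCP at [172.051, -574.808, 248.292] pointing down, gripper open.
Joint ranges: [-169.43, 169.43], [-51.17, 129.36], [1.28, 143.12], [-76.62, 256.62], [0, 156.53], [-152.29, 152.29]. Speed limits (degrees/s): [136.94, 136.94, 159.86, 180, 180, 180].

### API

Orientations are given as [roll, pitch, yaw] about the fixed x, y, z axes, in that order (R = Rz(yaw) Ry(pitch) Rx(roll)).
In Python, from bench import sense, snapshot, hand_in, trace, place_of gives the robot as it stands.
- The arm moves only by the shell command python3 -m handwheel 'ROWS' [FORCE]. ROWS is JSON, a list of rows, each a list of 7 numbers: the opening, from -1 (shut) to 1 (fully open), then the shift along the tool's x, y, z in cm, then the turn, a rotation vector about the tool's x, y, z in rad. A call has 1 to 12 rows; each row shifts and turns the commanded pose from where the row before left it, along the tool's axes as they then stand; what a row does not reach is not made up. A row lasts 1/12 s, in which the tool goes at most 41.7 mm and 7.16 degrees, less where a joint would pass 70% of its speed; a pose out of reach is approached as far as the arm can. A call with a gripper value outside its range is refused whole. The fingers move at their own pace and stop on an object; FORCE is the grip in N (left out, the last holds). Time passes only in rows, so rows that do not move let the fingers close. It gives the time, the measured TCP pose, the force, the opening and the grip force at its end, in the units of the state.
- sense(): the state, without advancing time (a new reading comes with each control period).
- snapshot(name): name is "scene" or "top"; returns a dict with "image" (480x640x3 uint8, red, green, blue), "intrinsics" (3x3 intrinsics, pixels), "R" (3x3) and "t" (3): a world point X has camera coordinates R X + t. Camera axes: x right, y down, z forward; pixel columns grow to the right and rows downward; lengths in mm; the calibration is good to about 2 mm. A picture is of the moment at which its call begins. There is no depth.
- hand_in(): hands the job in; it is judged then, once.
Trained networks look in a picture, given as the dict that the camera call returned (one of the last four; its "shot" number tells which), for a name from the list of things; names that differ only in an ending like _2 or _b are one class to them, and where a whole thing is asked for, a point or a joint stands for the part that bears it (a point fixed in the world has none). Each returns a list of dicts, best first, with "conf" (0 to 1); they miss things now and then, are a little off and sometimes report something else, mostly with a low value. They report only what shows in the picture. A call takes as long as a camera call. They do not tell look-alikes from the thing itself.
- trace(picture, query): "pixels" (480x640 bool, what is visible of it).
- place_of(picture, query): "location" ([x, y, z] in mm, in world coordinates, good to about 4 mm: a listed point, or the origin of a listed thing).
The state is a dict: "time": time; "joint_pos": joint angles; "qd": joint speeds; "joint_efforts": joint torques, N m; "tool_pos": TCP position; "tcp_rot": TCP orientation; "ft_force": force on the tool from outside, world axes, zero at the start; "wrist_torque": the same for the moment, N m; "finger_gap": finger opening in mm; "grip_force": force on a finger pad.
Only numpy, scipy, OpenCV 4.12 (cv2) and the standard library are available. Lean on these libraries where they do the work, as an engineer would, in place of code of your own. Each camera call takes 0.05 s, during which the arm holds its last target. There are 200 camera calls.

### The job

Get the citrus juicer ready for tomorrow: put the ribbed juicing cone on the juicer's flat-sided drive shaft, turning it slowly under light pressure, without forcing it, until it drops fully home, and let go of it. Then set the domed cover over the cone, knob up, so that its rim rests level on the floor of the juice bowl. Leave the cups, lids, bottles and tamper standing where they are.

Things in the scene. Friction and masses are not known exactly. Their poses are not given: they have to be found in the camera images.
- juicer: Citrus juicer, white round body 164 mm wide, fixed on the counter; origin at the centre of its underside, z up, its pour spout (reaching 125 mm from the axis, top 108 mm up) towards its own -x. On top a shallow round steel juice bowl, flat floor 95 mm up; bowl wall 158 mm wide inside, 166 outside, rim 118 mm up. In its middle stands the drive shaft.
- drive_seat (a point): On the juicer's axis, at the foot of the drive shaft: top of a grey round seat 28 mm wide, 6 mm above the bowl floor, 101 mm above the counter. Axes as juicer.
- shaft_top (a point): On the juicer's axis, top of the shaft's flat tang (20 mm above drive_seat); a round pilot pin 8 mm across stands 6 mm above it. The dark steel tang is 16 by 10 mm in plan and does not turn. Its long side lies anywhere within 43 degrees either way of the juicer's x axis. This angle is not reported (this point's axes are the juicer's): see it from above, or find it by turning the cone.
- cone: White ribbed juicing cone, standing tip up; origin at the centre of its underside, z up. 65 mm tall, 0.1 kg. Barrel 41 mm across (44 over the ribs), straight from 5 to 44 mm up, then rounded to a tip. Foot flange 60 mm across, 5 mm thick, with two opposite ears on +x and -x, 78 mm over both.
- cone_slot (a point): Mouth of the slot in the cone's underside, at cone's origin, same axes: 18.5 mm along x (the line of the ears) by 12.5 mm along y, 28 mm deep. It fits the tang either way round (half a turn), ears along the tang's long side, with about 9 degrees of play each way. Turned wrong, the underside rides on the tang's top, 20 mm above drive_seat; home, it rests on drive_seat.
- cover: Grey domed cover, open below, knob up; origin at the centre of its rim plane (underside), z up. Rim 140 mm across, wall 3 mm, dome top 83 mm up, 79 mm of room inside at the middle, 0.14 kg. On the juicer it stands inside the bowl wall on the bowl floor with 9 mm of play all round; it cannot come down over a cone that is not home.
- cover_knob (a point): Middle of the cover's black round knob, 100 mm above the cover's rim plane; the knob is 28 mm across with straight sides from 86 to 114 mm above the rim.
- cup_a: Bystander: lidded portion cup, 69 mm wide, 40 mm tall; origin at the centre of its underside. To be left alone.
- cup_b: Bystander: lidded portion cup, 69 mm wide, 40 mm tall; origin at the centre of its underside. To be left alone.
- cup_stack: Bystander: two lidded portion cups in one stack, 69 mm wide, 80 mm tall; origin at the centre of its underside. To be left alone.
- lid_stack: Bystander: small stack of white cup lids, 72 mm wide, 38 mm tall; origin at the centre of its underside. To be left alone.
- bottle_a: Bystander: full swing-top bottle, 62 mm wide, 200 mm tall; origin at the centre of its underside. To be left alone.
- bottle_b: Bystander: full swing-top bottle, 62 mm wide, 200 mm tall; origin at the centre of its underside. To be left alone.
- tamper: Bystander: coffee tamper, steel foot 56 mm wide, wooden handle up, 88 mm tall; origin at the centre of its underside. To be left alone.
Not all that is in view belongs to the job. Leave any blue look-alike of the cone alone.

How it is judged (in metres and radians):
On the way:
1. the cone is home on the drive shaft and let go, with the cover not yet over it (z of cone in the frame of drive_seat between -0.004 and 0.004 m and horizontal distance between cone and drive_seat below 0.005 m and angle between cone's own z axis and vertical below 0.08 rad and contact force between the fingers and cone below 0.1 N and horizontal distance between cover and drive_seat above 0.1 m), for 0.2 s.
At the end, for the whole second after the job is handed in: Cone home on the drive shaft (underside within 4 mm of the seat's height, 5 mm of its centre, 0.08 rad of upright); cover over it, knob up, rim on the bowl floor (1 to 10 mm below the seat, within 12 mm of the axis, 0.08 rad of level); both at rest (z of cone in the frame of drive_seat between -0.004 and 0.004 m and horizontal distance between cone and drive_seat below 0.005 m and angle between each of cone, cover's own z axis and vertical below 0.08 rad and z of cover in the frame of drive_seat between -0.01 and -0.001 m and horizontal distance between cover and drive_seat below 0.012 m and linear speed of each of cover, cone below 0.02 m/s); the robot touches nothing.
It fails at once if the cone is forced against the juicer with more than 80 N (contact force between cone and juicer above 80 N).
It fails at once if a bystander (cups, lids, bottles, tamper) is moved by more than 40 mm or knocked over (distance of any of cup_a, cup_b, cup_stack, lid_stack, bottle_a, bottle_b, tamper from where it was at the start of the episode above 0.04 m or angle between any of cup_a, cup_b, cup_stack, lid_stack, bottle_a, bottle_b, tamper's own z axis and vertical above 0.5 rad).
It also fails if it takes over 72 s, if anything falls off the work surface, if the arm or the gripper's body presses on something with over 40 N, if the wrist force passes 120 N, or if a joint passes its speed limit or range.

## Working session

There is one attempt and no reset: what is moved stays moved. The work goes in short steps, Python scripts to look and compute and a shell command to move; the robot and the scene stay as the last step left them, time stands still between calls to the robot, and variables do not carry over. Pictures are saved under pics/ and viewed, at most 10 in all, crops included, and the job is handed in when it is done.

```bash
mkdir -p pics
cat > h.py <<'E'
import numpy as np, cv2
from bench import sense, snapshot, hand_in, trace, place_of
def save(im,n): cv2.imwrite('pics/'+n,cv2.cvtColor(im,cv2.COLOR_RGB2BGR))
def ray(p,u,v,z):
    K,R,t=[np.array(p[k],float) for k in('intrinsics','R','t')]
    d=R.T@np.linalg.inv(K)@[u,v,1]; c=-R.T@t
    return c+d*(z-c[2])/d[2]
def proj(p,X):
    q=np.array(p['intrinsics'])@(np.array(p['R'])@np.array(X,float)+np.array(p['t'])); return q[:2]/q[2]
E
python3 - <<'E'
from h import *
for n in('scene','top'):
    p=snapshot(n); save(p['image'],n+'0.png'); print(n,(-np.array(p['R']).T@p['t']).round())
    for q in ['juicer','shaft_top','cone','cover_knob','cover']+([] if n=='scene' else ['cup_a','cup_stack','lid_stack','bottle_a','tamper']):
        for d in place_of(p,q): print(q,np.round(d['location']),round(d['conf'],2),proj(p,d['location']).round())
print(sense())
E
```

```text
scene [1493. -530.  960.]
juicer [626.   5.   2.] 0.69 [327. 281.]
juicer [556. 331.   1.] 0.22 [400. 238.]
shaft_top [628.   2. 120.] 0.92 [328. 252.]
shaft_top [ 564. -505.   -3.] 0.7 [151. 330.]
cone [ 551. -327.   -1.] 0.89 [213. 304.]
cone [ 560. -202.    1.] 0.6 [255. 291.]
cone [ 563. -506.   -2.] 0.46 [150. 329.]
cover_knob [559. 323. 100.] 0.88 [402. 215.]
cover [560. 332.  -4.] 0.58 [401. 240.]
top [ 372.   17. 1682.]
juicer [625.   2.  -2.] 0.73 [326. 224.]
shaft_top [628.   1. 119.] 0.71 [327. 216.]
cone [ 561. -206.    3.] 0.92 [397. 244.]
cone [ 553. -326.    1.] 0.7 [438. 247.]
cover_knob [557. 326. 100.] 0.83 [209. 244.]
cover [557. 328.  -3.] 0.7 [215. 248.]
cover [379. 180.   0.] 0.59 [266. 308.]
cup_a [378. 179.   1.] 0.86 [266. 309.]
cup_a [ 363. -173.    3.] 0.81 [388. 313.]
cup_stack [475. 512.   0.] 0.85 [152. 276.]
lid_stack [ 563. -503.    0.] 0.56 [499. 243.]
lid_stack [558. 325.  98.] 0.28 [210. 244.]
lid_stack [724. 210.   0.] 0.26 [255. 191.]
bottle_a [ 760. -231.    1.] 0.89 [404. 178.]
bottle_a [726. 211.  -1.] 0.85 [255. 191.]
tamper [ 299. -391.   -2.] 0.73 [464. 334.]
{'time': 0.85, 'joint_pos': array([-7.82322775e+01,  7.46822293e+00,  8.52671393e+01,  5.68439288e-04,
        8.72591737e+01, -4.89164292e+00]), 'qd': array([-0.04717181,  0.10865785, -0.02746736, -0.12956304,  0.02606804,
       -0.12758742]), 'joint_efforts': array([ 1.37459054e-03, -5.69288027e+01, -5.00861192e+01,  1.16898764e-04,
        7.00818728e-04,  8.87228339e-06]), 'tool_pos': array([ 172.05291926, -574.82940522,  248.32927307]), 'tcp_rot': array([ 1.79994507e+02, -9.97863132e-05,  1.66593383e+01]), 'ft_force': array([-0.41204832, -0.39498328, -0.32505683]), 'wrist_torque': array([-3.37311822e-02,  3.05684363e-05, -3.76829119e-03]), 'grip_force': 0.0, 'finger_gap': 85.84427573423025}
```

Run:
```python
import cv2,numpy as np
a=cv2.imread('pics/top0.png');b=cv2.imread('pics/scene0.png')
c1=cv2.resize(a[215:275,370:520],(800,320),interpolation=3)
c2=cv2.resize(b[255:345,130:330],(400,180),interpolation=3)
c3=cv2.resize(a[190:240,300:360],(400,280)[::1],interpolation=3)[:280]
r=np.zeros((280,800,3),np.uint8); r[:180,:400]=c2; r[:,400:]=c3
cv2.imwrite('pics/crop0.png',np.vstack([c1,r]))
```

```text
(no output)
```

View pics/scene0.png

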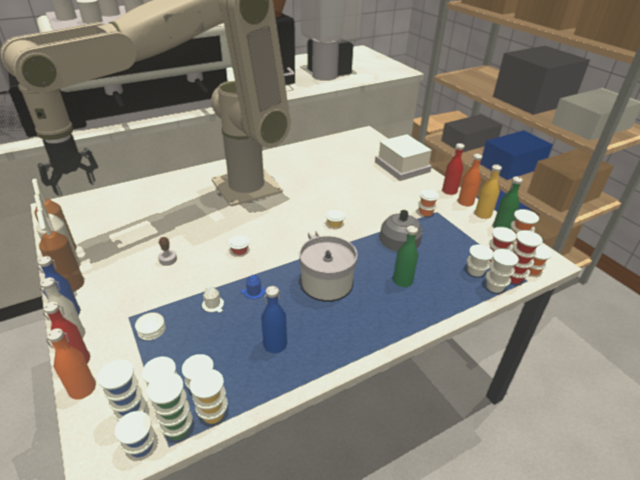

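View pics/crop0.png

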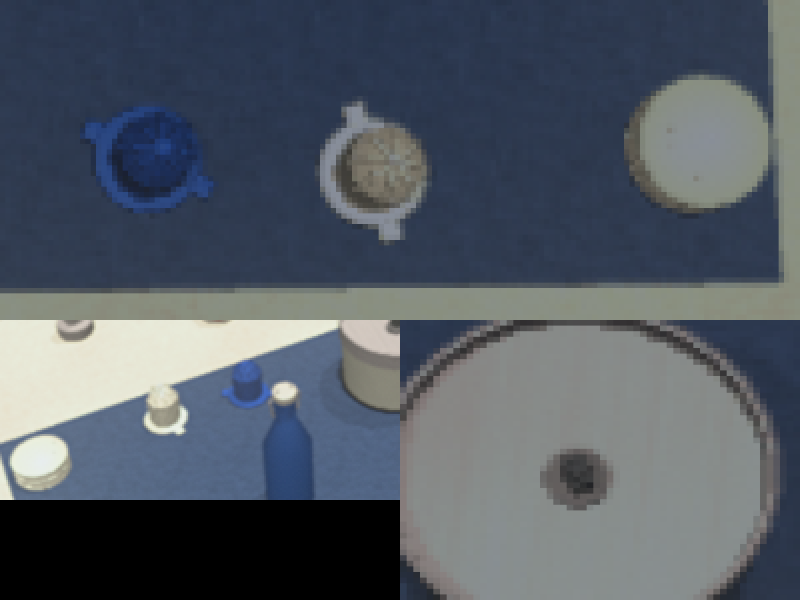

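The white cone is the middle item in the top crop (top px 438,247; scene px 213,300). The blue cone beside it (top 397,244; scene 253,287) is the look-alike. White and ribbed matches the description, so I'm taking the cone at about (553,-326). The tang shows only as a dark spot around top px (327,214).

Run:
```python
from h import *
p=snapshot('top'); im=p['image']
a,b=ray(p,436.6,235.6,3),ray(p,443.5,259,3); d=a-b; print('ears',a.round(),b.round(),np.degrees(np.arctan2(d[1],d[0])),np.hypot(*d[:2]),(a+b)/2)
m=trace(p,'cone')
for d in m:
    v,u=np.nonzero(d['pixels']); print('cone trace',d['conf'],u.mean(),v.mean(),len(u))
g=cv2.cvtColor(im,cv2.COLOR_RGB2GRAY).astype(float)
c=proj(p,[627,2,121]); print(c)
x0,y0=int(c[0])-10,int(c[1])-10
print(g[y0:y0+20,x0:x0+20].astype(int))
w=np.zeros_like(g); w[y0:y0+20,x0:x0+20]=np.clip(75-g[y0:y0+20,x0:x0+20],0,None)
v,u=np.nonzero(w); q=np.array([ray(p,a,b,121)[:2] for a,b in zip(u,v)]); ww=w[v,u]
mu=np.average(q,axis=0,weights=ww); C=np.cov(q.T,aweights=ww); e,V=np.linalg.eigh(C); print('tang',mu,np.sqrt(e),np.degrees(np.arctan2(V[1,1],V[0,1])))
j=cv2.resize(im[185:265,275:375],(800,640)[:2],interpolation=3)[:600]
save(cv2.convertScaleAbs(j,alpha=1.6),'juicer.png')
```

```text
ears [ 585. -322.    3.] [ 516. -339.    3.] 14.474352028346313 71.25495786107358 [ 550.83834655 -330.44170406    3.        ]
cone trace 0.9 397.3297297297297 244.5162162162162 370
cone trace 0.65 439.2420382165605 247.25477707006368 314
cone trace 0.21 325.7192005242464 219.69331585845347 3052
[326.27743939 216.30157344]
[[137 137 137 137 138 138 137 138 137 136 136 137 137 138 138 139 137 138
  139 139]
 [137 137 136 137 138 137 137 138 135 135 136 137 137 139 139 138 137 139
  138 139]
 [137 137 136 137 138 138 138 138 136 135 136 137 137 138 138 138 138 138
  138 138]
 [138 138 136 137 138 139 138 138 136 135 137 138 138 138 139 139 137 138
  139 138]
 [137 137 137 138 138 138 138 138 136 136 137 137 138 138 138 138 139 138
  139 138]
 [138 137 136 138 137 138 137 137 137 135 137 137 138 139 138 137 139 138
  138 139]
 [138 137 137 138 138 138 138 137 134 132 132 133 135 138 139 137 138 139
  139 138]
 [138 137 138 139 138 138 137 132 115 102  92  97 106 128 137 136 139 139
  138 138]
 [139 138 138 138 138 138 127 102  73  71  66  66  83  88 127 136 139 138
  139 138]
 [138 138 1
[... 300 characters left out ...]
2  87 109 133 138
  139 139]
 [139 138 139 139 139 109  96  95  95  59  58  46  36  80  87 118 136 139
  139 139]
 [139 138 139 140 139 139 107  96  95  74  46  50  54  88  85 129 139 139
  139 140]
 [139 139 140 140 139 138 114  96  93  95  74  90  93  90 101 133 139 140
  140 140]
 [139 139 140 140 139 139 138 101  91  92  92  92  85  80 129 139 139 139
  139 140]
 [140 139 140 141 139 138 138 138 139 101  87  87 131 140 139 140 139 140
  140 139]
 [139 139 139 140 138 139 138 139 140 139 139 140 140 140 139 140 140 140
  140 139]
 [140 140 140 140 138 138 138 139 139 139 139 139 140 140 139 139 140 140
  140 139]]
tang [623.52349318   2.04005331] [3.23677395 5.07907822] -159.3483500718963
```

View pics/juicer.png

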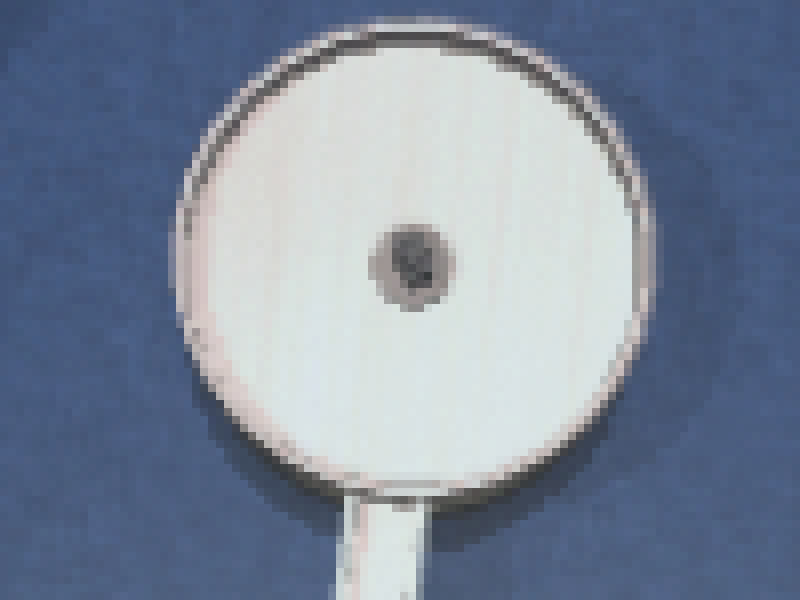

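```bash
python3 -m handwheel '[[1,3.63,-1.07,1.2,0,0,0],[1,3.63,-1.07,1.2,0,0,0],[1,3.63,-1.07,1.2,0,0,0],[1,3.63,-1.07,1.2,0,0,0],[1,3.63,-1.07,1.2,0,0,0],[1,3.63,-1.07,1.2,0,0,0],[1,3.63,-1.07,1.2,0,0,0],[1,3.63,-1.07,1.2,0,0,0],[1,3.63,-1.07,1.2,0,0,0],[1,3.63,-1.07,1.2,0,0,0],[1,3.63,-1.07,1.2,0,0,0],[1,3.63,-1.07,1.2,0,0,0]]' 20
python3 - <<'E'
from h import *
p=snapshot('top'); g=cv2.cvtColor(p['image'],cv2.COLOR_RGB2GRAY)
s=g[196:236,306:346]<118
v,u=np.nonzero(s); print('seat px',u.mean()+306,v.mean()+196,ray(p,u.mean()+306,v.mean()+196,104),'bottom',v.max()+196)
print(ray(p,326,218,101))
for d in trace(p,'juicer')[:1]:
    c,_=cv2.findContours(d['pixels'].astype(np.uint8),0,1); c=max(c,key=cv2.contourArea)
    # opening removes spout; fit the rim
    m=cv2.morphologyEx(d['pixels'].astype(np.uint8),cv2.MORPH_OPEN,cv2.getStructuringElement(2,(31,31)))
    c,_=cv2.findContours(m,0,1); c=max(c,key=cv2.contourArea)
    (x,y),r=cv2.minEnclosingCircle(c); print(d['conf'],x,y,r,ray(p,x,y,118),cv2.boundingRect(c))
for n in('scene','top'):
    p=snapshot(n)
    for q in('cone','shaft_top','drive_seat'):
        print(n,q,[np.round(d['location']).tolist() for d in place_of(p,q)])
s=sense();print(s['tool_pos'],s['tcp_rot'])
E
```

```text
time: 1.95
tool_pos: [554.0, -325.6, 103.8]
tcp_rot: [180.0, -0.0, 16.7]
ft_force: [-0.1, -0.9, 0.3]
finger_gap: 85.6
grip_force: 0.0
seat px 325.36893203883494 215.18446601941747 [632.92599883   4.31321491 104.        ] bottom 223
[625.51126837   2.6372901  101.        ]
0.89 326.0300598144531 218.84918212890625 31.167926788330078 [620.43734114   2.73517356 118.        ] (297, 188, 59, 63)
scene cone [[561.0, -205.0, 2.0], [556.0, -328.0, -0.0]]
scene shaft_top [[626.0, 8.0, 120.0]]
scene drive_seat [[625.0, 2.0, 100.0]]
top cone [[561.0, -208.0, 5.0], [553.0, -329.0, -1.0]]
top shaft_top [[629.0, -2.0, 120.0], [723.0, 211.0, 0.0]]
top drive_seat [[624.0, 4.0, 98.0]]
[ 552.04803281 -328.09867105  105.10708115] [ 1.79943022e+02 -3.69222835e-02  1.65635550e+01]
```

```bash
python3 -m handwheel '[[1,0,0,2.5,0,0,0],[1,0,0,2.5,0,0,0],[1,0,0,2.7,0,0,0],[1,0,0,0,0,0,0],[-1,0,0,0,0,0,0],[-1,0,0,0,0,0,0],[-1,0,0,0,0,0,0],[-1,0,0,0,0,0,0],[-1,0,0,0,0,0,0],[-1,0,0,0,0,0,0],[-1,0,0,0,0,0,0],[-1,0,0,0,0,0,0]]' 20
```

```text
time: 3.45
tool_pos: [553.9, -328.0, 30.1]
tcp_rot: [179.8, -0.1, 16.7]
ft_force: [-1.4, 1.0, 6.0]
finger_gap: 40.3
grip_force: 19.7
```

```bash
python3 -m handwheel '[[1,0,0,0,0,0,0],[1,0,0,0,0,0,0],[1,0,0,0,0,0,0],[1,0,0,0,0,0,-0.12],[1,0,0,0,0,0,-0.12],[1,0,0,0,0,0,-0.12],[1,0,0,0,0,0,-0.12],[1,0,0,0,0,0,-0.12],[1,0,0,0,0,0,-0.12],[1,0,0,0,0,0,-0.12],[1,0,0,0,0,0,-0.12],[1,0,0,0,0,0,-0.12]]'
python3 -m handwheel '[[1,0,0,0,0,0,-0.12],[1,0,0,0,0,0,-0.12],[1,0,0,0,0,0,-0.12],[1,0,0,0,0,0,-0.12],[1,0,0,0,0,0,0],[-1,0,0,0,0,0,0],[-1,0,0,0,0,0,0],[-1,0,0,0,0,0,0],[-1,0,0,0,0,0,0],[-1,0,0,0,0,0,0],[-1,0,0,0,0,0,0],[-1,0,0,0,0,0,0]]' 30
python3 -m handwheel '[[-1,0,0,-3,0,0,0],[-1,0,0,-3,0,0,0],[-1,0,0,-3.5,0,0,0],[-1,0,0,-3.5,0,0,0],[-1,0,0,-3.5,0,0,0],[-1,0,0,0,0,0,0]]'
python3 - <<'E'
from h import *
s=sense();print(s['tool_pos'],s['tcp_rot'],s['joint_pos'])
p=snapshot('scene'); q=proj(p,s['tool_pos']).astype(int); im=p['image'][q[1]-60:q[1]+60,q[0]-80:q[0]+80]; save(cv2.resize(im,(800,600),interpolation=3),'held.png')
E
```

```text
time: 4.45
tool_pos: [552.5, -326.8, 27.3]
tcp_rot: [-180.0, -0.0, 78.9]
ft_force: [-0.1, -0.1, -0.4]
finger_gap: 85.2
grip_force: 0.0
time: 5.45
tool_pos: [552.7, -327.0, 27.5]
tcp_rot: [180.0, 0.0, 106.0]
ft_force: [1.0, -0.1, 2.3]
finger_gap: 39.7
grip_force: 30.5
time: 5.95
tool_pos: [555.8, -329.2, 201.9]
tcp_rot: [179.5, 0.6, 106.0]
ft_force: [1.8, -1.4, 0.9]
finger_gap: 39.1
grip_force: 30.9
[ 555.84778066 -329.20587718  201.85143089] [179.54240155   0.56960637 106.02574116] [-3.51821335e+01  1.52146753e+01  8.13686066e+01 -1.81264285e-04
  8.26860740e+01 -5.12101274e+01]
```

View pics/held.png

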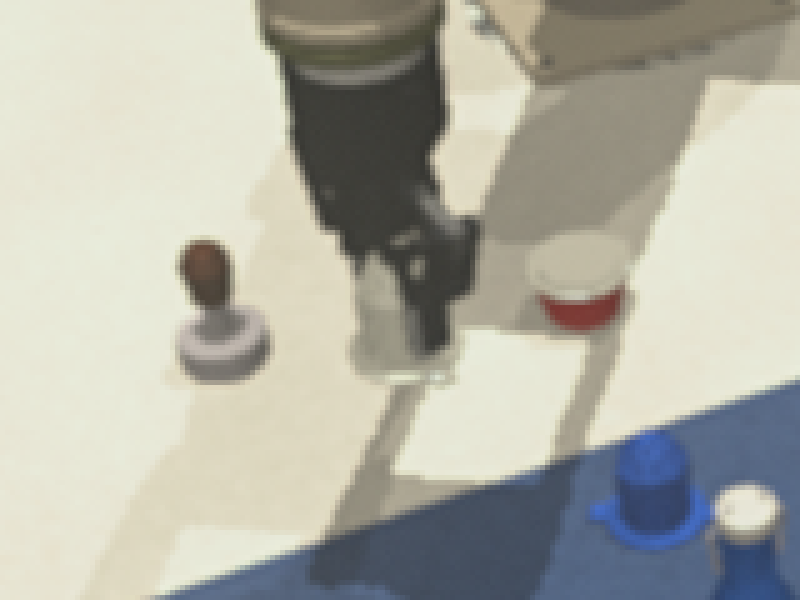

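The cone is held upright at about (375,330) in the crop. Next I carry it over the juicer.

```bash
python3 -m handwheel '[[-1,3.3,1.79,0,0,0,-0.012],[-1,3.3,1.79,0,0,0,-0.012],[-1,3.3,1.79,0,0,0,-0.012],[-1,3.3,1.79,0,0,0,-0.012],[-1,3.3,1.79,0,0,0,-0.012],[-1,3.3,1.79,0,0,0,-0.012],[-1,3.3,1.79,0,0,0,-0.012],[-1,3.3,1.79,0,0,0,-0.012],[-1,3.3,1.79,0,0,0,-0.012],[-1,0,0,0,0,0,0],[-1,0,0,0,0,0,0],[-1,0,0,0,0,0,0]]'
python3 - <<'E'
from h import *
for k in range(2):
  for n in('scene','top'):
    p=snapshot(n)
    for q in('cone',): print(n,q,[(np.round(d['location']).tolist(),round(d['conf'],2)) for d in place_of(p,q)])
s=sense();print(s['tool_pos'],s['tcp_rot'],s['ft_force'])
E
```

```text
time: 7.0
tool_pos: [608.6, 6.0, 190.9]
tcp_rot: [-179.9, -0.0, 112.3]
ft_force: [-0.4, 0.2, -1.5]
finger_gap: 39.1
grip_force: 30.8
scene cone [([607.0, 7.0, 164.0], 0.59), ([563.0, -202.0, -0.0], 0.57), ([626.0, 3.0, 99.0], 0.52)]
top cone [([561.0, -208.0, -1.0], 0.75), ([627.0, 2.0, 119.0], 0.48), ([606.0, 4.0, 164.0], 0.45)]
scene cone [([609.0, 6.0, 163.0], 0.72), ([626.0, 0.0, -0.0], 0.17)]
top cone [([564.0, -204.0, 1.0], 0.86), ([609.0, 2.0, 167.0], 0.37)]
[609.34745141   5.21288264 192.32601208] [1.79996185e+02 9.62785060e-04 1.12160343e+02] [ 0.4485052   0.26159542 -0.55855544]
```

```bash
python3 -m handwheel '[[-1,-0.46,0.75,0,0,0,0],[-1,-0.46,0.75,0,0,0,0],[-1,0,0,1.6,0,0,0],[-1,0,0,1.6,0,0,0],[-1,0,0,0,0,0,0]]'
python3 -m handwheel '[[-1,0,0,0.3,0,0,0],[-1,0,0,0.3,0,0,0],[-1,0,0,0.3,0,0,0],[-1,0,0,0,0,0,0]]'
```

```text
time: 7.82
tool_pos: [624.8, 3.0, 156.6]
tcp_rot: [-179.7, -0.1, 112.2]
ft_force: [-1.2, 0.8, -2.1]
finger_gap: 39.6
grip_force: 30.8
time: 8.15
tool_pos: [626.8, 3.1, 151.5]
tcp_rot: [180.0, 0.0, 112.2]
ft_force: [-0.3, 0.3, -0.7]
finger_gap: 39.7
grip_force: 30.8
```

```bash
python3 -m handwheel '[[-1,0,0,0.2,0,0,0],[-1,0,0,0.2,0,0,0],[-1,0,0,0,0,0,0]]'; python3 -m handwheel '[[-1,0,0,0.1,0,0,0],[-1,0,0,0.1,0,0,0],[-1,0,0,0,0,0,0]]'
```

```text
time: 8.4
tool_pos: [626.6, 3.2, 147.1]
tcp_rot: [-180.0, -0.0, 112.2]
ft_force: [-0.5, -0.4, -1.0]
finger_gap: 39.7
grip_force: 30.8
time: 8.65
tool_pos: [626.6, 3.2, 145.1]
tcp_rot: [-180.0, -0.0, 112.2]
ft_force: [-0.4, 0.4, -1.5]
finger_gap: 39.8
grip_force: 30.8
```

```bash
python3 -m handwheel '[[-1,0,0,0.2,0,0,0],[-1,0,0,0.2,0,0,0],[-1,0,0,0,0,0,0]]'; python3 -m handwheel '[[-1,0,0,0.2,0,0,0],[-1,0,0,0.2,0,0,0],[-1,0,0,0,0,0,0]]'
```

```text
time: 8.9
tool_pos: [626.4, 3.2, 140.7]
tcp_rot: [-180.0, -0.0, 112.2]
ft_force: [-0.6, -0.1, -1.4]
finger_gap: 39.8
grip_force: 30.8
time: 9.15
tool_pos: [626.4, 3.2, 136.7]
tcp_rot: [-180.0, -0.0, 112.2]
ft_force: [-0.2, 0.6, -1.7]
finger_gap: 39.7
grip_force: 30.8
```

```bash
python3 -m handwheel '[[-1,0,0,0.2,0,0,0],[-1,0,0,0.2,0,0,0],[-1,0,0,0.1,0,0,0],[-1,0,0,0,0,0,0]]'; python3 -m handwheel '[[-1,0,0,0.1,0,0,0],[-1,0,0,0.1,0,0,0],[-1,0,0,0.05,0,0,0],[-1,0,0,0,0,0,0]]'
```

```text
time: 9.48
tool_pos: [626.5, 3.2, 131.8]
tcp_rot: [-180.0, -0.0, 112.2]
ft_force: [-0.2, -0.5, -1.3]
finger_gap: 39.6
grip_force: 30.8
time: 9.82
tool_pos: [626.6, 3.2, 129.6]
tcp_rot: [-180.0, -0.0, 112.2]
ft_force: [0.5, -0.7, 0.7]
finger_gap: 39.6
grip_force: 30.8
```

Near home; a bit further down until contact.

```bash
python3 -m handwheel '[[-1,0,0,0.1,0,0,0],[-1,0,0,0,0,0,0],[-1,0,0,0,0,0,0]]';  python3 -m handwheel '[[-1,0,0,0.05,0,0,0],[-1,0,0,0,0,0,0]]'
```

```text
time: 10.07
tool_pos: [626.7, 3.2, 128.7]
tcp_rot: [-180.0, -0.0, 112.2]
ft_force: [0.8, -0.6, -0.5]
finger_gap: 39.7
grip_force: 30.8
time: 10.23
tool_pos: [626.8, 3.1, 128.5]
tcp_rot: [180.0, 0.0, 112.2]
ft_force: [-0.8, 0.1, 0.7]
finger_gap: 39.6
grip_force: 31.0
```

```bash
python3 -m handwheel '[[-1,0,0,0.1,0,0,0],[-1,0,0,0,0,0,0]]';  python3 -m handwheel '[[1,0,0,0,0,0,0],[1,0,0,0,0,0,0],[1,0,0,0,0,0,0],[1,0,0,0,0,0,0],[1,0,0,-3,0,0,0],[1,0,0,-3.5,0,0,0],[1,0,0,-3.5,0,0,0],[1,0,0,-3,0,0,0],[1,0,0,0,0,0,0]]'
python3 -m handwheel '[[1,-1,3.3,-1,0,0,0],[1,-1,3.3,0,0,0,0],[1,-1,3.3,0,0,0,0],[1,3.5,2,0,0,0,0],[1,3.5,2,0,0,0,0],[1,3.5,0,0,0,0,0],[1,3.5,0,0,0,0,0],[1,0,0,0,0,0,0]]' | head -3
python3 - <<'E'
from h import *
ims=[]
for n in('scene','top'):
    p=snapshot(n)
    for q in('cone','cover_knob','cover'): print(n,q,[(np.round(d['location']).tolist(),round(d['conf'],2)) for d in place_of(p,q)])
    c=proj(p,[626,3,120]).astype(int); ims.append(cv2.resize(p['image'][c[1]-50:c[1]+50,c[0]-40:c[0]+40],(400,500),interpolation=3))
save(np.hstack(ims),'cone_on.png')
s=sense();print(s['tool_pos'],s['tcp_rot'],s['joint_pos'].round(),s['time'])
E
```

```text
time: 10.4
tool_pos: [626.9, 3.1, 128.5]
tcp_rot: [180.0, 0.0, 112.2]
ft_force: [-4.6, -0.4, 7.9]
finger_gap: 39.7
grip_force: 31.6
time: 11.15
tool_pos: [629.9, 2.9, 266.1]
tcp_rot: [179.4, 0.3, 112.2]
ft_force: [0.9, -0.1, 0.1]
finger_gap: 85.5
grip_force: 0.0
time: 11.82
tool_pos: [711.6, 164.7, 266.4]
tcp_rot: [-180.0, -0.2, 112.6]
scene cone [([626.0, 4.0, 100.0], 0.76), ([562.0, -200.0, 2.0], 0.74)]
scene cover_knob [([559.0, 323.0, 101.0], 0.58)]
scene cover [([561.0, 331.0, -3.0], 0.79)]
top cone [([559.0, -204.0, 2.0], 0.73), ([628.0, 4.0, 101.0], 0.62), ([557.0, 326.0, 94.0], 0.16)]
top cover_knob [([557.0, 325.0, 97.0], 0.55)]
top cover [([555.0, 330.0, -2.0], 0.89)]
[714.15726794 156.07712994 267.19625551] [-1.79996273e+02  6.11956011e-03  1.12124161e+02] [  8.  28.  59.  -0.  93. -14.] 12.2167
```

View pics/cone_on.png

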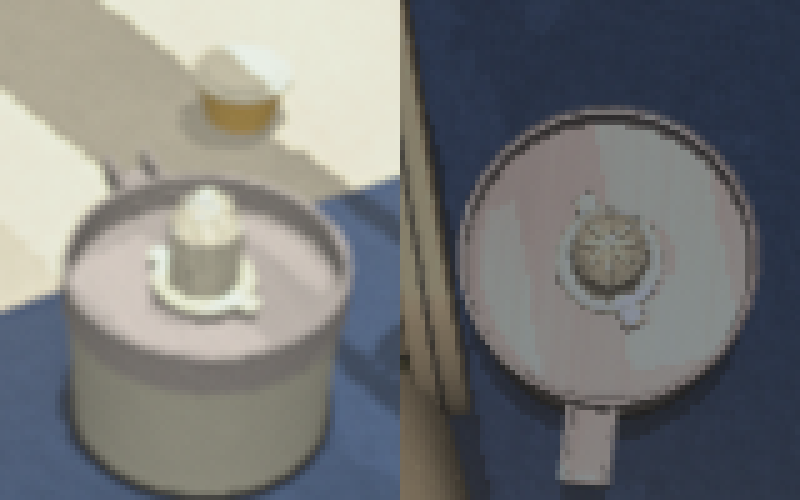

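Left panel: the cone sits low in the bowl at (205,260), with its ears clear. Right panel: it is centred at (610,255) with the ears along the tang. Both `place_of` readings give z≈100, so it is home and free. Next is the cover.

```bash
python3 -m handwheel '[[1,3.6,-1.34,0,0,0,0],[1,3.6,-1.34,0,0,0,0],[1,3.6,-1.34,0,0,0,0],[1,3.6,-1.34,0,0,0,0],[1,3.6,-1.34,0,0,0,0],[1,3.6,-1.34,0,0,0,0],[1,0,0,3.5,0,0,0],[1,0,0,3.5,0,0,0],[1,0,0,3,0,0,0],[1,0,0,0,0,0,0],[1,0,0,0,0,0,0],[1,0,0,0,0,0,0]]'
python3 - <<'E'
from h import *
p=snapshot('scene')
for q in('cover_knob','cover'): print(q,[(np.round(d['location']).tolist(),round(d['conf'],2)) for d in place_of(p,q)])
# knob by dark pixels
g=cv2.cvtColor(p['image'],cv2.COLOR_RGB2GRAY); c=proj(p,[558,326,100]).astype(int)
print(c,g[c[1]-8:c[1]+9,c[0]-8:c[0]+9])
s=sense();print(s['tool_pos'],s['tcp_rot'])
E
```

```text
time: 13.22
tool_pos: [558.9, 327.0, 169.5]
tcp_rot: [179.9, -0.0, 112.2]
ft_force: [0.5, 0.1, 1.3]
finger_gap: 85.1
grip_force: 0.0
cover_knob [([558.0, 326.0, 98.0], 0.92)]
cover [([558.0, 333.0, -3.0], 0.88), ([627.0, 1.0, 97.0], 0.64)]
[403 214] [[229 229 228 229 228 228 229 230 230 229 228 228 229 229 229 229 230]
 [229 228 229 228 228 228 229 231 230 230 229 229 229 229 229 229 229]
 [229 229 229 229 230 230 230 230 227 226 229 232 231 231 230 229 229]
 [229 229 230 231 232 227 220 201 185 185 201 220 227 232 230 229 228]
 [229 231 231 232 227 196 142 109  96  97 115 146 193 226 231 230 229]
 [230 230 232 232 220 160  86  50  49  50  54  76 135 206 231 231 229]
 [227 224 225 225 199 139  72  51  54  53  51  50  98 183 228 232 228]
 [193 171 169 165 141  93  58  54  55  57  55  50  85 164 224 232 226]
 [118 107 107 106  88  62  53  53  56  56  54  51  81 149 204 224 221]
 [ 91  91  94  92  79  59  55  54  56  54  54  50  62 102 138 161 181]
 [ 95  96  97  94  78  57  53  56  55  55  55  52  60  79  94 103 117]
 [ 98  97  96  91  73  58  53  55  54  55  52  55  67  84  93  91  90]
 [ 97  96  95  88  73  60  54  52  54  54  53  58  74  89  95  95  92]
 [ 97  95  92  88  78  68  60  54  55  54  56  65  81  94  96  94  95]
 [ 97  95  92  87  84  79  71  66  62  63  69  77  89  95  95  95  94]
 [ 96  97  93  87  86  85  83  79  78  82  85  91  95  96  95  95  94]
 [ 92  95  95  92  89  89  89  88  88  91  94  97  96  94  94  95  94]]
[559.46533357 327.50661633 170.62162756] [ 1.79724267e+02 -2.02054920e-02  1.12189416e+02]
```

```bash
python3 -m handwheel '[[1,0,0,2.2,0,0,0],[1,0,0,2.2,0,0,0],[1,0,0,1.9,0,0,0],[1,0,0,0,0,0,0],[-1,0,0,0,0,0,0],[-1,0,0,0,0,0,0],[-1,0,0,0,0,0,0],[-1,0,0,0,0,0,0],[-1,0,0,0,0,0,0],[-1,0,0,0,0,0,0],[-1,0,0,0,0,0,0],[-1,0,0,0,0,0,0]]' 40
```

```text
time: 14.37
tool_pos: [558.5, 327.5, 106.1]
tcp_rot: [179.9, -0.0, 112.2]
ft_force: [-2.2, -1.1, 6.9]
finger_gap: 26.5
grip_force: 39.1
```

```bash
python3 -m handwheel '[[-1,0,0,-3,0,0,0],[-1,0,0,-3.2,0,0,0],[-1,0,0,-3.2,0,0,0],[-1,0,0,-3.2,0,0,0],[-1,0,0,-3.2,0,0,0],[-1,0,0,-3.2,0,0,0],[-1,0,0,0,0,0,0]]'
python3 -m handwheel '[[-1,-3.26,-0.59,0,0,0,0],[-1,-3.26,-0.59,0,0,0,0],[-1,-3.26,-0.59,0,0,0,0],[-1,-3.26,-0.59,0,0,0,0],[-1,-3.26,-0.59,0,0,0,0],[-1,-3.26,-0.59,0,0,0,0],[-1,-3.26,-0.59,0,0,0,0],[-1,-3.26,-0.59,0,0,0,0],[-1,-3.26,-0.59,0,0,0,0],[-1,-3.26,-0.59,0,0,0,0],[-1,0,0,0,0,0,0],[-1,0,0,0,0,0,0]]'
python3 - <<'E'
from h import *
ims=[]
for n in('scene','top'):
    p=snapshot(n)
    for q in('cover','cover_knob','cone'): print(n,q,[(np.round(d['location']).tolist(),round(d['conf'],2)) for d in place_of(p,q)])
    c=proj(p,[626,3,200]).astype(int); ims.append(cv2.resize(p['image'][c[1]-50:c[1]+100,c[0]-60:c[0]+60],(400,500),interpolation=3))
save(np.hstack(ims),'cover_held.png')
s=sense();print(s['tool_pos'],s['tcp_rot'],s['time'])
E
```

```text
time: 14.95
tool_pos: [560.0, 328.3, 303.8]
tcp_rot: [179.3, -0.0, 112.2]
ft_force: [1.3, 0.0, 1.1]
finger_gap: 26.8
grip_force: 39.9
time: 15.95
tool_pos: [626.4, 1.0, 293.9]
tcp_rot: [-180.0, -0.0, 112.0]
ft_force: [0.5, 0.2, -0.2]
finger_gap: 26.9
grip_force: 39.8
scene cover [([626.0, 5.0, 188.0], 0.74), ([300.0, -384.0, 1.0], 0.46)]
scene cover_knob [([626.0, -3.0, 286.0], 0.95)]
scene cone [([562.0, -199.0, 3.0], 0.72)]
top cover [([622.0, 3.0, 186.0], 0.85)]
top cover_knob [([626.0, 2.0, 286.0], 0.71)]
top cone [([563.0, -206.0, 4.0], 0.54)]
[626.26563717   4.00428307 294.40158114] [ 1.79992151e+02 -9.32778901e-04  1.12313254e+02] 16.35
```

View pics/cover_held.png

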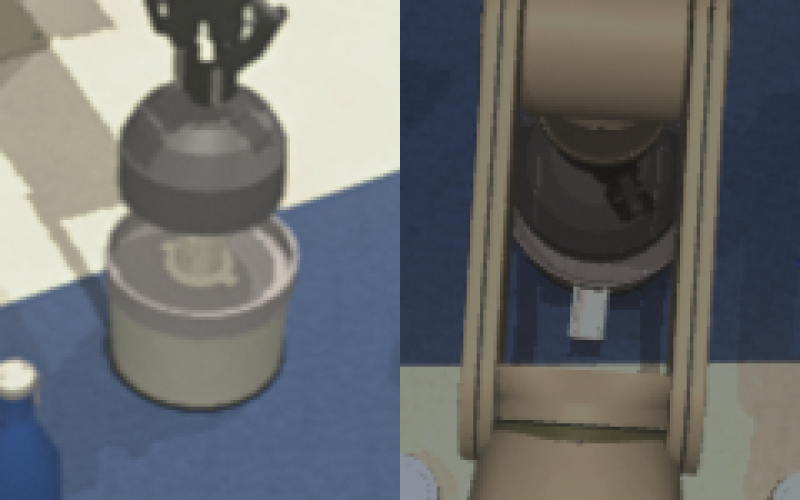

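The cover hangs level over the juicer at left panel (203,160), with the cone seated below it at (200,260). Lowering it now.

```bash
python3 -m handwheel '[[-1,0,0,1.5,0,0,0],[-1,0,0,1.5,0,0,0],[-1,0,0,1.5,0,0,0],[-1,0,0,1.5,0,0,0],[-1,0,0,0.8,0,0,0],[-1,0,0,0,0,0,0],[-1,0,0,0,0,0,0]]'; python3 -m handwheel '[[-1,0,0,0.6,0,0,0],[-1,0,0,0.6,0,0,0],[-1,0,0,0.4,0,0,0],[-1,0,0,0.3,0,0,0],[-1,0,0,0,0,0,0],[-1,0,0,0,0,0,0]]'
```

```text
time: 16.93
tool_pos: [626.1, 3.3, 226.2]
tcp_rot: [-180.0, -0.0, 112.3]
ft_force: [-0.4, -0.7, -0.1]
finger_gap: 26.8
grip_force: 39.9
time: 17.43
tool_pos: [626.2, 3.0, 207.0]
tcp_rot: [-180.0, -0.0, 112.2]
ft_force: [-0.7, 0.5, -0.9]
finger_gap: 26.9
grip_force: 39.9
```

```bash
python3 -m handwheel '[[-1,0,0,0.2,0,0,0],[-1,0,0,0.2,0,0,0],[-1,0,0,0.1,0,0,0],[-1,0,0,0,0,0,0],[-1,0,0,0,0,0,0]]'; python3 -m handwheel '[[-1,0,0,0.1,0,0,0],[-1,0,0,0,0,0,0],[-1,0,0,0,0,0,0]]'
```

```text
time: 17.85
tool_pos: [626.3, 3.0, 202.2]
tcp_rot: [-180.0, -0.0, 112.2]
ft_force: [0.8, 0.2, -0.6]
finger_gap: 26.4
grip_force: 39.9
time: 18.1
tool_pos: [626.4, 3.0, 201.4]
tcp_rot: [180.0, 0.0, 112.2]
ft_force: [0.5, 0.9, -0.1]
finger_gap: 26.7
grip_force: 39.9
```

One more millimetre, then release, rise and check.

```bash
python3 -m handwheel '[[-1,0,0,0.1,0,0,0],[-1,0,0,0,0,0,0],[-1,0,0,0,0,0,0]]'; python3 -m handwheel '[[1,0,0,0,0,0,0],[1,0,0,0,0,0,0],[1,0,0,0,0,0,0],[1,0,0,0,0,0,0],[1,0,0,-2.5,0,0,0],[1,0,0,-3,0,0,0],[1,0,0,-3,0,0,0],[1,0,0,-2,0,0,0],[1,3.5,0,0,0,0,0],[1,3.5,0,0,0,0,0],[1,3.5,0,0,0,0,0],[1,3.5,0,0,0,0,0]]'
python3 -m handwheel '[[1,0,0,0,0,0,0],[1,0,0,0,0,0,0],[1,0,0,0,0,0,0]]'
python3 - <<'E'
from h import *
ims=[]
for n in('scene','top'):
    p=snapshot(n)
    for q in('cover','cover_knob','bottle_a'): print(n,q,[(np.round(d['location']).tolist(),round(d['conf'],2)) for d in place_of(p,q)])
    c=proj(p,[626,3,130]).astype(int); ims.append(cv2.resize(p['image'][c[1]-50:c[1]+50,c[0]-40:c[0]+40],(400,500),interpolation=3))
save(np.hstack(ims),'end.png'); s=sense(); print(s['ft_force'],s['tool_pos'])
E
```

```text
time: 18.35
tool_pos: [626.5, 2.9, 201.2]
tcp_rot: [180.0, 0.0, 112.2]
ft_force: [-3.3, -0.3, 5.6]
finger_gap: 27.0
grip_force: 40.3
time: 19.35
tool_pos: [572.8, 133.6, 305.4]
tcp_rot: [180.0, -0.0, 112.2]
ft_force: [-0.1, 0.8, -0.1]
finger_gap: 85.4
grip_force: 0.0
time: 19.6
tool_pos: [573.5, 132.5, 305.3]
tcp_rot: [-180.0, 0.0, 112.3]
ft_force: [0.1, -0.7, 0.9]
finger_gap: 85.4
grip_force: 0.0
scene cover [([626.0, 7.0, 95.0], 0.86)]
scene cover_knob []
scene bottle_a [([726.0, 210.0, -1.0], 0.84), ([763.0, -228.0, -0.0], 0.83)]
top cover [([623.0, 2.0, 94.0], 0.66)]
top cover_knob [([625.0, 3.0, 192.0], 0.89)]
top bottle_a [([760.0, -231.0, -0.0], 0.76)]
[-0.04031108  0.20931741 -0.0172357 ] [573.59853559 131.97147006 305.18536922]
```

View pics/end.png

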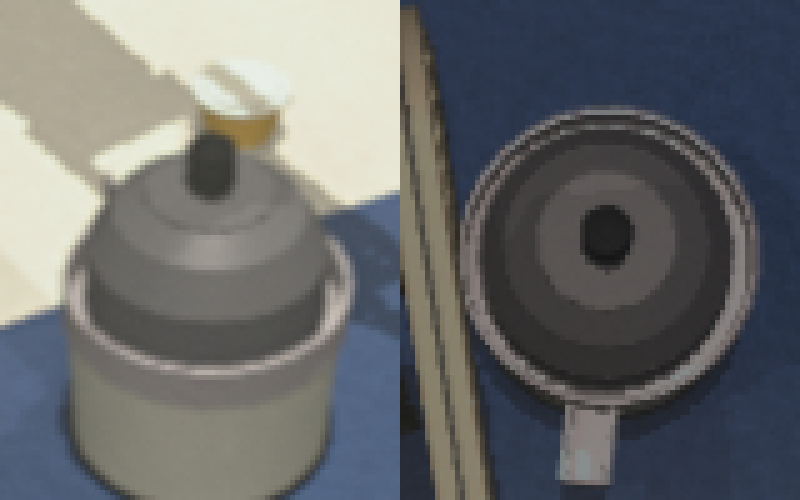

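The cover stands level inside the bowl, knob up (left panel 210,165; right 607,235). The rim is at z≈95 mm and the arm is clear.

```bash
python3 -c "from bench import hand_in; print(hand_in())"
```

```text
the job is handed in; nothing more can be done
None
```

The job is handed in at about 20 s of the 72 s allowed: the cone is home on the drive shaft and released, the cover stands level over it on the bowl floor with its knob up, and the arm touched none of the bystanders.

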